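Put the stray cannoli mandrel away in the graded rack

ROBOT

A 6-joint arm with a two-finger parallel gripper is mounted at the origin on the work surface. World frame = base frame: x ahead of the robot, y to its left, z up, the work surface at z = 0. Lengths are in mm, angles in degrees, forces in N, time in s.
With the tool pointing down it reaches from about 300 to 850 mm from the base axis. Payload 4.2 kg.
Tool frame: the origin (TCP) lies midway between the tips of the shut fingers; the grasp point (between the pads) lies 19 mm behind it (env.grasp_offset is the distance from the TCP to the grasp point, in mm); z points along the fingers, y is the line along which they close (so a half turn about z gives the same grasp; the last joint's range is limited). The gripper opens to 91 mm and grips with 3 to 60 N. Pads are 32 mm wide; open, the fingers measure 118 mm over their backs; the gripper's body (76 mm by 178 mm) begins 60 mm behind the grasp point.
Start: joints at [-73.109, 18.312, 89.639, -0, 72.044, -1.146], TCP at [178.038, -546.759, 213.976] pointing down, gripper open.
Joint ranges: [-177.97, 177.97], [-48.28, 115.42], [12.27, 149.76], [-77.06, 257.06], [2.81, 150.46], [-146.56, 146.56]. Speed limits (degrees/s): [147.25, 147.25, 180, 180, 180, 180].

INTERFACE

Orientations are given as [roll, pitch, yaw] about the fixed x, y, z axes, in that order (R = Rz(yaw) Ry(pitch) Rx(roll)).
In Python, from workcell import env, optics gives the robot as it stands. The module is installed in compiled form; this text tells all that it offers.
- The arm moves only by the tool send_rows, never from a script. Its argument "targets" is a list that holds one entry, the list of rows, each a list of 7 numbers: the turn, a rotation vector about the world's x, y, z scaled (see below), then the shift along the world's x, y, z scaled (see below), then the closure, from -1 (fully open) to 1 (shut). In form: [[[rx, ry, rz, x, y, z, gripper], ...]]. A call has 1 to 12 rows; each row shifts and turns the commanded pose from where the row before left it; what a row does not reach is not made up. The controller multiplies each number of a shift by 0.2 m and each number of a turn by pi/2 rad. A row lasts 1/10 s, in which the tool goes at most 50 mm and 8.59 degrees, less where a joint would pass 70% of its speed; a pose out of reach is approached as far as the arm can. A call with a number of a shift or a turn outside -1 to 1 is refused whole. A call with a gripper value outside its range is refused whole. The fingers move at their own pace and stop on an object; "grip_force" is the grip in N (left out, the last holds). Time passes only in rows, so rows that do not move let the fingers close. It gives the time, the measured TCP pose, the force, the opening and the grip force at its end, in the units of the state.
- env.state(): the state, without advancing time (a new reading comes with each control period).
- optics.grab_frame(name): name is "scene" or "side" or "wrist"; returns (picture, depth): 400x640x3 uint8, red, green, blue; 400x640 float32, mm along the optical axis (not along the pixel's ray), 0 where there is no reading.
- optics.camera_info(name): a dict with "camera_matrix" (3x3 intrinsics, pixels), "R" (3x3) and "t" (3): a world point X has camera coordinates R X + t; the wrist camera has in their place "mount" (4x4, takes a point from camera to tool coordinates, whose origin is the TCP and whose axes are the flange's). Camera axes: x right, y down, z forward; pixel columns grow to the right and rows downward; lengths in mm; the calibration is good to about 2 mm. A picture is of the moment at which its call begins: read the wrist's pose just before it. camera_info takes no time and is no camera call.
- env.job_done(): hands the job in; it is judged then, once.
Trained networks look in the newest picture that a camera, given by its name, has taken for a name from the list of things; names that differ only in an ending like _2 or _b are one class to them, and where a whole thing is asked for, a point or a joint stands for the part that bears it (a point fixed in the world has none). Each returns a list of dicts, best first, with "conf" (0 to 1); they miss things now and then, are a little off and sometimes report something else, mostly with a low value. They report only what shows in the picture. A call takes as long as a camera call. They do not tell look-alikes from the thing itself.
- optics.silhouettes(camera, name): "mask" (400x640 bool, what is visible of it) and "at" ([column, row] in pixels, amid what is visible of it).
- optics.place_of(camera, name): "at" ([column, row] in pixels: a listed point, or the origin of a listed thing).
The state is a dict: "time_s": time; "qpos": joint angles; "qvel": joint speeds; "effort": joint torques, N m; "ee_pos": TCP position; "ee_rot": TCP orientation; "force": force on the tool from outside, world axes, zero at the start; "torque": the same for the moment, N m; "gripper_width": finger opening in mm; "gripper_force": force on a finger pad.
Only numpy, scipy, OpenCV 4.12 (cv2) and the standard library are available. Lean on these libraries where they do the work, as an engineer would, in place of code of your own. Each camera call takes 0.05 s, during which the arm holds its last target. There are 200 camera calls.

TASK

One steel cannoli mandrel stands by itself on the rubber mat: put it away upright in the hole of the white graded rack that matches its diameter (neither a tighter nor a wider one), fully home on the bottom of the hole, and let go of it. The strip of holes is adjustable along its steel channel and has been left clamped anywhere in it, so feel for the hole gently with the mandrel's foot, and never press or push it hard against the rack (over 40 N in all at its contacts is too hard; wedged in a rim this is two to three times the push). Leave the two mandrels on the tray, the bottle, the bowl and the jar standing where they are.

Things in the scene. Friction and masses are not known exactly. Their poses are not given: they have to be found in the camera images.
- mandrel_20: Solid stainless-steel cannoli mandrel: plain round rod 20 mm in diameter, 116 mm tall, standing upright, with a 2 mm x 45 degree taper round its foot (flat foot 16 mm across). 0.11 kg or up to 30 % lighter or heavier. Origin: centre of its underside; z up along the rod. Stands either alone on the rubber mat or with another one on the tray (which one is alone changes).
- mandrel_24: Solid stainless-steel cannoli mandrel: plain round rod 24 mm in diameter, 116 mm tall, standing upright, with a 2 mm x 45 degree taper round its foot (flat foot 20 mm across). 0.14 kg or up to 30 % lighter or heavier. Origin: centre of its underside; z up along the rod. Stands either alone on the rubber mat or with another one on the tray (which one is alone changes).
- mandrel_28: Solid stainless-steel cannoli mandrel: plain round rod 28 mm in diameter, 116 mm tall, standing upright, with a 2 mm x 45 degree taper round its foot (flat foot 24 mm across). 0.18 kg or up to 30 % lighter or heavier. Origin: centre of its underside; z up along the rod. Stands either alone on the rubber mat or with another one on the tray (which one is alone changes).
- mat: Flat square black rubber mat, 130 x 130 x 6 mm, on the left of the counter; the lone mandrel stands on it (its top is 6 mm above the counter). Fixed. Origin: centre of its underside.
- tray: Shallow aluminium tray, 200 (its x) x 110 (its y) mm, rim 16 mm high, floor 6 mm above the counter, on the right of the counter; two mandrels stand on it. Fixed. Origin: centre of its underside.
- rack: Graded rack, fixed: steel channel 70 (x) x 288 (y) mm, walls 34 mm high, holding a white plastic strip 62 x 240 mm, flat top 60 mm above the counter, with five round holes in a row along y, 44 mm pitch, growing towards +y. The strip can be set along y over 36 mm; it was left clamped anywhere (yields only above 40 N), is not tracked, but can be seen or felt. Origin: centre of the channel's underside, z up.
- hole_16 (a point): Where the mouth of the hole for 16 mm rods would be with the strip at the -y end of the channel: rack y = -106 mm, x = 0, at the height of the strip's top. This point belongs to the rack; the real hole now lies 4 to 34 mm from it towards the rack's +y (0 across). Bore 18 mm, 40 mm deep (flat floor 20 mm above the counter), sharp-edged.
- hole_20 (a point): Where the mouth of the hole for 20 mm rods would be with the strip at the -y end of the channel: rack y = -62 mm, x = 0, at the height of the strip's top. This point belongs to the rack; the real hole now lies 4 to 34 mm from it towards the rack's +y (0 across). Bore 22 mm, 40 mm deep (flat floor 20 mm above the counter), sharp-edged.
- hole_24 (a point): Where the mouth of the hole for 24 mm rods would be with the strip at the -y end of the channel: rack y = -18 mm, x = 0, at the height of the strip's top. This point belongs to the rack; the real hole now lies 4 to 34 mm from it towards the rack's +y (0 across). Bore 26 mm, 40 mm deep (flat floor 20 mm above the counter), sharp-edged.
- hole_28 (a point): Where the mouth of the hole for 28 mm rods would be with the strip at the -y end of the channel: rack y = 26 mm, x = 0, at the height of the strip's top. This point belongs to the rack; the real hole now lies 4 to 34 mm from it towards the rack's +y (0 across). Bore 30 mm, 40 mm deep (flat floor 20 mm above the counter), sharp-edged.
- hole_32 (a point): Where the mouth of the hole for 32 mm rods would be with the strip at the -y end of the channel: rack y = 70 mm, x = 0, at the height of the strip's top. This point belongs to the rack; the real hole now lies 4 to 34 mm from it towards the rack's +y (0 across). Bore 34 mm, 40 mm deep (flat floor 20 mm above the counter), sharp-edged.
- squeeze_bottle: Squeeze bottle, clear body 62 mm across, 198 mm tall with its red nozzle, standing behind the rack; bystander. Origin: centre of its underside, z up.
- pinch_bowl: Small white bowl 90 mm across, 35 mm high, between mat and rack, farther out; bystander. Origin: centre of its underside.
- salt_jar: Glass jar with steel cap, 64 mm across, 85 mm high, on the right beyond the tray; bystander. Origin: centre of its underside.
Mind the look-alikes: they are no part of the job. What is shaped like the mandrel_20 but yellow is not meant. Several things have the shape of the tray; the one meant has the colours described above.

How it is judged (in metres and radians):
At the end, for the whole second after the job is handed in: The mandrel from the mat stands in its own hole: underside 12 to 25 mm above the counter (hole floor: 20), 1 to 37 mm towards rack +y of its listed point, within 8 mm across, tilt under 0.10 rad, at rest. The other two stand upright on the tray, moved less than 25 mm (((z of mandrel_20 in the frame of rack between 0.012 and 0.025 m and x of mandrel_20 in the frame of rack between -0.008 and 0.008 m and y of mandrel_20 in the frame of rack between -0.061 and -0.025 m and angle between each of mandrel_20, mandrel_24, mandrel_28's own z axis and vertical below 0.1 rad and linear speed of mandrel_20 below 0.02 m/s and horizontal distance between each of mandrel_24, mandrel_28 and tray below 0.1 m and distance of each of mandrel_24, mandrel_28 from where it was at the start of the episode below 0.025 m) or (z of mandrel_24 in the frame of rack between 0.012 and 0.025 m and x of mandrel_24 in the frame of rack between -0.008 and 0.008 m and y of mandrel_24 in the frame of rack between -0.017 and 0.019 m and angle between each of mandrel_24, mandrel_20, mandrel_28's own z axis and vertical below 0.1 rad and linear speed of mandrel_24 below 0.02 m/s and horizontal distance between each of mandrel_20, mandrel_28 and tray below 0.1 m and distance of each of mandrel_20, mandrel_28 from where it was at the start of the episode below 0.025 m) or (z of mandrel_28 in the frame of rack between 0.012 and 0.025 m and x of mandrel_28 in the frame of rack between -0.008 and 0.008 m and y of mandrel_28 in the frame of rack between 0.027 and 0.063 m and angle between each of mandrel_28, mandrel_20, mandrel_24's own z axis and vertical below 0.1 rad and linear speed of mandrel_28 below 0.02 m/s and horizontal distance between each of mandrel_20, mandrel_24 and tray below 0.1 m and distance of each of mandrel_20, mandrel_24 from where it was at the start of the episode below 0.025 m))); the robot touches nothing.
It fails at once if a mandrel is pressed against the rack with more than 40 N (contact force between any of mandrel_20, mandrel_24, mandrel_28 and rack above 40 N).
It fails at once if the bottle, bowl or jar is knocked over or pushed more than 40 mm (angle between any of squeeze_bottle, pinch_bowl, salt_jar's own z axis and vertical above 0.5 rad or distance of any of squeeze_bottle, pinch_bowl, salt_jar from where it was at the start of the episode above 0.04 m).
It also fails if it takes over 58 s, if anything falls off the work surface, if the arm or the gripper's body presses on something with over 40 N, if the wrist force passes 120 N, or if a joint passes its speed limit or range.

## Working session

There is one attempt and no reset: what is moved stays moved. The work goes in short steps, Python scripts to look and compute and a tool call to move; the robot and the scene stay as the last step left them, time stands still between calls to the robot, and variables do not carry over. Pictures are saved under pics/ and viewed, at most 10 in all, crops included, and the job is handed in when it is done.

Besides the shell and the picture viewer there is one more tool, called after ">>>" as name(argument=value, ...), one argument or row to a line, values as JSON. send_rows: Moves the arm, as the interface text tells. Its arguments: {"type":"object","properties":{"targets":{"type":"array"},"grip_force":{"type":"number"}},"required":["targets"]}

```bash
mkdir -p pics; python3 - <<'E'
from workcell import env, optics
import cv2, numpy as np
print(env.state())
for c in ("scene","side"):
    p,d=optics.grab_frame(c); cv2.imwrite(f"pics/{c}0.png",p[:,:,::-1]); np.save(f"{c}.npy",d)
    i=optics.camera_info(c); print(c,i)
    for n in ("mandrel_20","mandrel_24","mandrel_28","rack","mat","tray","hole_16","hole_20","hole_24","hole_28","hole_32"):
        print(n,[(np.round(o["at"]).tolist(),round(o["conf"],2)) for o in optics.place_of(c,n)][:4])
print(optics.camera_info("wrist"))
E
```

```text
{'time_s': 0.0, 'qpos': array([-7.31117207e+01,  1.83531196e+01,  8.97055229e+01, -7.18622840e-04,
        7.20443418e+01, -1.14510803e+00]), 'qvel': array([-0.04910147, -0.02286363, -0.0346627 , -0.03872965, -0.00793571,
       -0.01975139]), 'effort': array([-1.44159501e-03, -4.12466526e+01, -2.31971812e+01,  7.27824890e-02,
        4.57277836e-02, -1.39676872e-04]), 'ee_pos': array([ 177.86274845, -546.27382187,  213.11144863]), 'ee_rot': array([-1.79897023e+02, -1.37501006e-03,  1.80336082e+01]), 'force': array([0.14597045, 1.17333311, 0.63678829]), 'torque': array([0.00645162, 0.02810412, 0.03651187]), 'gripper_force': 0.0, 'gripper_width': 91.46884220919355}
scene {'camera_matrix': array([[473.36373301,   0.        , 318.75372399],
       [  0.        , 473.36373301, 206.27987684],
       [  0.        ,   0.        ,   1.        ]]), 'R': array([[ 0.53277794,  0.84595229,  0.02263613],
       [ 0.55503987, -0.32912052, -0.763944  ],
       [-0.63881016,  0.41957646, -0.6448854 ]]), 't': array([-236.24531269, -229.47331819, 1463.60340011])}
mandrel_20 [([179.0, 257.0], 0.93), ([
[... 2180 characters left out ...]
([306.0, 160.0], 0.67), ([307.0, 181.0], 0.62), ([305.0, 200.0], 0.61)]
hole_32 [([303.0, 188.0], 0.83), ([306.0, 160.0], 0.67), ([307.0, 181.0], 0.62), ([305.0, 200.0], 0.61)]
{'camera_matrix': array([[282.54913825,   0.        , 322.71908172],
       [  0.        , 282.54913825, 200.58051871],
       [  0.        ,   0.        ,   1.        ]]), 'mount': array([[ 8.52906556e-04, -9.71705653e-01, -2.36193557e-01,
         6.62918917e+01],
       [ 9.99999636e-01,  8.31275942e-04,  1.91159802e-04,
         7.38710298e-01],
       [ 1.05909615e-05, -2.36193634e-01,  9.71706009e-01,
        -1.71001038e+02],
       [ 0.00000000e+00,  0.00000000e+00,  0.00000000e+00,
         1.00000000e+00]])}
```

View pics/scene0.png

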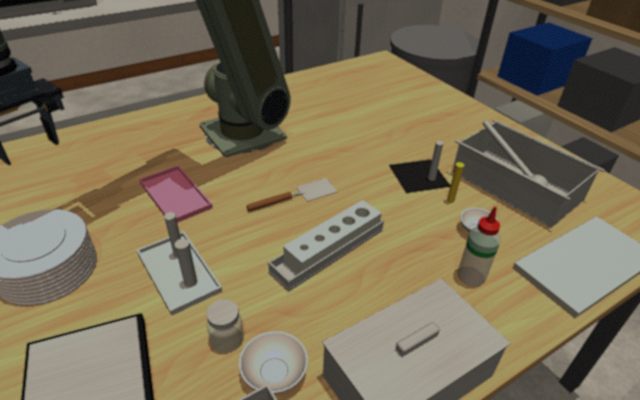

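View pics/side0.png

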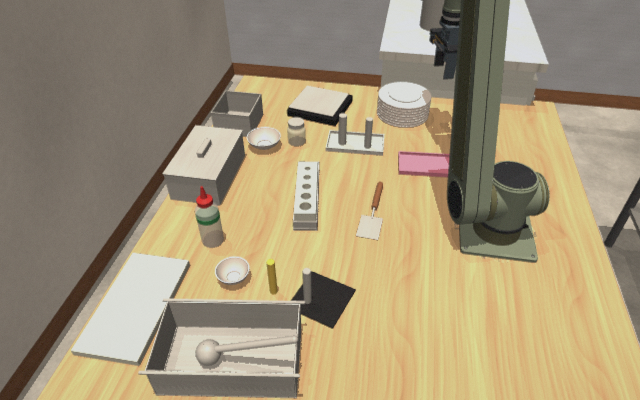

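The scene shows the lone grey mandrel on the black mat (base at 433,180), with the yellow look-alike beside it at (453,200). The rack's five holes run from (306,246) to (362,212). In the side view the lone mandrel's base is at (306,302) and the rack is at about (306,195).

```bash
cat > h.py <<'E'
import numpy as np, cv2
from workcell import env, optics
from scipy.spatial.transform import Rotation as Ro
def pose(c, st=None):
    i=optics.camera_info(c); K=i["camera_matrix"]
    if c!="wrist": return K,i["R"],i["t"]
    st=st or env.state(); T=np.eye(4); T[:3,:3]=Ro.from_euler("xyz",st["ee_rot"],degrees=True).as_matrix(); T[:3,3]=st["ee_pos"]
    M=np.linalg.inv(T@i["mount"]); return K,M[:3,:3],M[:3,3]
def onz(P,uv,z):
    K,R,t=P; d=R.T@np.linalg.inv(K)@np.array([uv[0],uv[1],1.]); c=-R.T@t; return c+d*(z-c[2])/d[2]
def cloud(P,D):
    K,R,t=P; v,u=np.mgrid[:D.shape[0],:D.shape[1]]
    r=np.stack([u,v,np.ones_like(u)],-1)@np.linalg.inv(K).T*D[...,None]
    return (r-t)@R
E
python3 - <<'E'
from h import *
for c,tops in (("scene",[(306,246),(322,238),(334,231),(348,223),(362,212)]),("side",[])):
    P=pose(c);p,D=optics.grab_frame(c)
    print(c,"lone",onz(P,{"scene":(433,180),"side":(306,302)}[c],6))
    X=cloud(P,D)
    for o in optics.place_of(c,"hole_20"): print(" hole",onz(P,o["at"],60).round(1),round(o["conf"],2))
    m=[o for o in optics.silhouettes(c,"rack")][0]["mask"]
    Y=X[m&(D>0)]; T=Y[(Y[:,2]>54)&(Y[:,2]<68)]
    print(" rack top z",np.median(T[:,2]),"rect",cv2.minAreaRect(T[:,:2].astype(np.float32)),len(T))
    print(" rack all",cv2.minAreaRect(Y[(Y[:,2]>20)][:,:2].astype(np.float32)))
    for n in("mandrel_20",):
        for o in optics.silhouettes(c,n):
            k=o["mask"]&(D>0); q=X[k]; q=q[(q[:,2]>15)]
            print(" rod",np.round(o["at"]),np.median(q,0).round(0),q[:,2].max().round(),cv2.minAreaRect(np.argwhere(o["mask"]).astype(np.float32))[1])
    for n in("tray","mat","squeeze_bottle","pinch_bowl","salt_jar"):
        for o in optics.silhouettes(c,n)[:2]: print(" ",n,np.median(X[o["mask"]&(D>0)],0).round())
E
```

```text
scene lone [492.29133038 336.02587949   6.        ]
 hole [ 577.7 -115.2   60. ] 0.97
 hole [ 587.  -156.8   60. ] 0.74
 hole [570.5 -72.8  60. ] 0.66
 hole [563.5 -23.9  60. ] 0.66
 hole [554.4  20.8  60. ] 0.55
 rack top z 60.05054701464575 rect ((564.3130493164062, -37.797210693359375), (64.4994125366211, 241.90255737304688), 9.562302589416504) 1933
 rack all ((567.9181518554688, -54.35589599609375), (70.69975280761719, 285.8545227050781), 9.153528213500977)
 rod [173. 229.] [ 418. -350.   96.] 125.0 (39.20448684692383, 12.366517066955566)
 rod [182. 264.] [ 511. -356.   80.] 125.0 (48.269718170166016, 15.842844009399414)
 rod [434. 164.] [491. 328.  74.] 124.0 (7.648529052734375, 39.223228454589844)
 rod [458. 180.] [582. 311.  73.] 119.0 (8.690542221069336, 41.03866958618164)
 rod [325. 245.] [580. -67.  55.] 65.0 (42.51288986206055, 126.06713104248047)
 rod [172. 275.] [ 487. -379.   17.] 74.0 (77.94140625, 56.814598083496094)
  tray [ 475. -377.    7.]
  tray [ 197. -280.    7.]
  mat [459. 309.   6.]
  pinch_bowl [667. 299.  24.]
  salt_jar [ 682. -349.   66.]
  salt_jar [460. 307.   6.]
side lone [488.36811755 341.1701602    6.        ]
 hole [573.9 -71.7  60. ] 0.91
 hole [563.9 -17.8  60. ] 0.83
 hole [556.4  21.5  60. ] 0.74
 hole [ 586.9 -184.1   60. ] 0.64
 hole [ 575.9 -111.1   60. ] 0.61Traceback (most recent call last):
  File "<stdin>", line 7, in <module>
IndexError: list index out of range
```

>>> send_rows(
  targets=[
    [[0,0,-0.0944,0.15,0.195,0,-1],[0,0,0,0.15,0.195,0,-1],[0,0,0,0.15,0.195,0,-1],[0,0,0,0.15,0.195,0,-1],[0,0,0,0.15,0.195,0,-1],[0,0,0,0.15,0.195,0,-1],[0,0,0,0.15,0.195,0,-1],[0,0,0,0.15,0.195,0,-1],[0,0,0,0.15,0.195,0,-1],[0,0,0,0.15,0.195,0,-1],[0,0,0,0.15,0.195,0,-1],[0,0,0,0.15,0.195,0,-1]],
  ],
)

```text
time_s: 3.0
ee_pos: [538.9, -77.2, 214.2]
ee_rot: [180.0, -0.0, 9.6]
force: [1.0, -1.0, -0.2]
gripper_width: 91.4
gripper_force: 0.0
```

>>> send_rows(
  targets=[
    [[0,0,0,0.125,0.195,-0.05,-1],[0,0,0,0,0.05,-0.2,-1],[0,0,0,0,0,0,-1],[0,0,0,0,0,0,-1]],
  ],
)

```text
time_s: 3.4
ee_pos: [562.3, -30.3, 163.9]
ee_rot: [180.0, 0.1, 9.6]
force: [-0.3, -1.6, 1.4]
gripper_width: 91.4
gripper_force: 0.0
```

```bash
python3 - <<'E'
from h import *
s=env.state(); print(s["time_s"],s["ee_pos"],s["ee_rot"],s["qpos"],s["force"])
P=pose("wrist",s);p,D=optics.grab_frame("wrist"); cv2.imwrite("pics/w1.png",p[:,:,::-1]); np.savez("w1.npz",p=p,D=D,K=P[0],R=P[1],t=P[2])
X=cloud(P,D)
T=X[(X[...,2]>52)&(X[...,2]<68)]
print("strip",np.median(T[:,2]),cv2.minAreaRect(T[:,:2].astype(np.float32)),len(T))
for o in optics.place_of("wrist","hole_20"): print(" hole",np.round(o["at"],1),onz(P,o["at"],60).round(1),round(o["conf"],2))
E
```

```text
3.4 [562.33964274 -30.32081514 163.89730916] [1.79989534e+02 1.07698829e-01 9.62294823e+00] [-4.23500491e+00  1.93756288e+01  9.56170784e+01 -3.96392694e-02
  6.51093551e+01  7.61587527e+01] [-0.27754795 -1.57416716  1.36878647]
strip 60.105218878383184 ((588.8987426757812, -129.24124145507812), (84.79969024658203, 434.9674072265625), 15.131200790405273) 12411
 hole [319.2 197.8] [564.1 -27.2  60. ] 0.97
 hole [276.3 197.9] [556.8  15.   60. ] 0.82
 hole [359.3 200.3] [568.3 -67.2  60. ] 0.74
 hole [406.6 196.1] [ 580.4 -112.9   60. ] 0.64
```

View pics/w1.png

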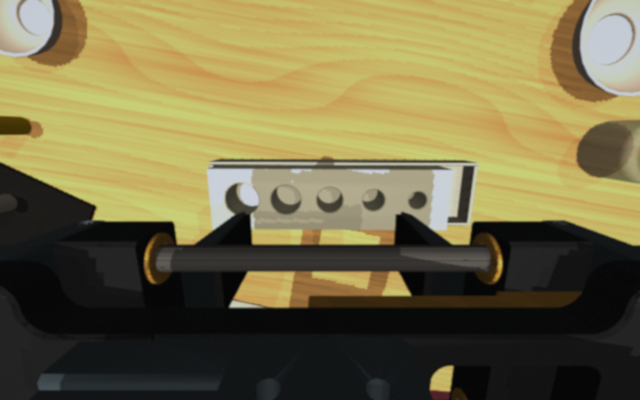

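The wrist view shows the hole rims at columns 242, 286, 329, 373 and 417 on row 199, with the largest hole on the left. The network's points are about 10 px off, so I will fit the rims myself.

```bash
python3 - <<'E'
from h import *
z=np.load("w1.npz"); p,D=z["p"],z["D"]; P=(z["K"],z["R"],z["t"]); X=cloud(P,D)
top=((X[...,2]>58)&(X[...,2]<62.5)).astype(np.uint8); top[:, :200]=0; top[:,480:]=0; top[:150]=0; top[228:]=0
n,l,s,c=cv2.connectedComponentsWithStats(top); k=1+s[1:,4].argmax(); m=(l==k).astype(np.uint8)
print(s[k]); 
cs,h=cv2.findContours(m,cv2.RETR_CCOMP,cv2.CHAIN_APPROX_NONE)
for q,hh in zip(cs,h[0]):
    if hh[3]>=0 and len(q)>15:
        W=np.array([onz(P,u,60)[:2] for u in q[:,0]],np.float32); A=np.c_[2*W,np.ones(len(W))]; x=np.linalg.lstsq(A,(W**2).sum(1),rcond=None)[0]
        print(q[:,0].mean(0).round(1),"c",x[:2].round(1),"d",2*np.sqrt(x[2]+x[0]**2+x[1]**2).round(1))
    elif hh[3]<0: print("outer",cv2.minAreaRect(np.array([onz(P,u,60)[:2] for u in q[:,0]],np.float32)))
ch=X[(X[...,2]>28)&(X[...,2]<38)&(np.abs(X[...,1]+50)<200)&(np.abs(X[...,0]-567)<60)]
print("chan",len(ch),cv2.minAreaRect(ch[:,:2].astype(np.float32)))
# image-based dark blobs check
for u in (242,286,329.5,373,417.5): print(u,onz(P,(u,199),60).round(1))
E
```

```text
[  207   168   246    60 10783]
outer ((565.2739868164062, -36.977333068847656), (60.53573226928711, 240.29513549804688), 9.669547080993652)
[416.5 199.9] c [ 578.3 -123.5] d 18.6
[372.9 199.8] c [571.1 -80.4] d 22.4
[329.  199.4] c [564.1 -37.2] d 26.6
[285.2 199.1] c [557.   6.] d 30.4
chan 1984 ((566.4293823242188, -52.350830078125), (70.27003479003906, 287.8372802734375), 9.258651733398438)
242 [549.9  48.6  60. ]
286 [557.3   5.3  60. ]
329.5 [564.6 -37.6  60. ]
373 [571.9 -80.5  60. ]
417.5 [ 579.4 -124.3   60. ]
```

>>> send_rows(
  targets=[
    [[0,0,0,-0.05,0.1,0.2,-1],[0,0,0,-0.05,0.22,0.05,-1],[0,0,0,-0.05,0.24,0,-1],[0,0,0,-0.05,0.24,0,-1],[0,0,0,-0.05,0.24,0,-1],[0,0,0,-0.05,0.24,0,-1],[0,0,0,-0.05,0.24,0,-1],[0,0,0,-0.02,0.24,0,-1],[0,0,0,0,0.05,0,-1],[0,0,0,0,0,0,-1],[0,0,0,0,0,0,-1]],
  ],
)

```text
time_s: 4.6
ee_pos: [489.5, 330.4, 214.9]
ee_rot: [180.0, -0.1, 9.5]
force: [-0.0, -0.2, -0.1]
gripper_width: 91.1
gripper_force: 0.0
```

```bash
python3 - <<'E'
from h import *
s=env.state(); P=pose("wrist",s);p,D=optics.grab_frame("wrist"); cv2.imwrite("pics/w2.png",p[:,:,::-1]); np.savez("w2.npz",p=p,D=D,K=P[0],R=P[1],t=P[2])
X=cloud(P,D); near=(np.hypot(X[...,0]-491,X[...,1]-334)<45)
m=near&(X[...,2]>114)&(X[...,2]<130); W=X[m]; print(len(W),np.median(W,0))
c,r=cv2.minEnclosingCircle(W[:,:2].astype(np.float32)); print("top circ",c,2*r,"area d",2*np.sqrt(len(W)*(np.median(D[m])/P[0][0,0])**2/np.pi))
v,u=np.nonzero(m); print(u.mean(),v.mean(),u.min(),u.max(),v.min(),v.max())
S=X[near&(X[...,2]>15)&(X[...,2]<112)]; A=np.c_[2*S[:,:2],np.ones(len(S))]
x=np.linalg.lstsq(A,(S[:,:2]**2).sum(1),rcond=None)[0]; print("side fit",len(S),x[:2],2*np.sqrt(x[2]+x[0]**2+x[1]**2))
E
```

```text
342 [486.49594605 335.83450327 121.98524794]
top circ (485.43182373046875, 335.7471923828125) 20.002897262573242 area d 20.1528654540934
315.859649122807 205.1081871345029 306 326 195 215
side fit 251 [485.45231462 335.77056589] 19.53231641015936
```

View pics/w2.png

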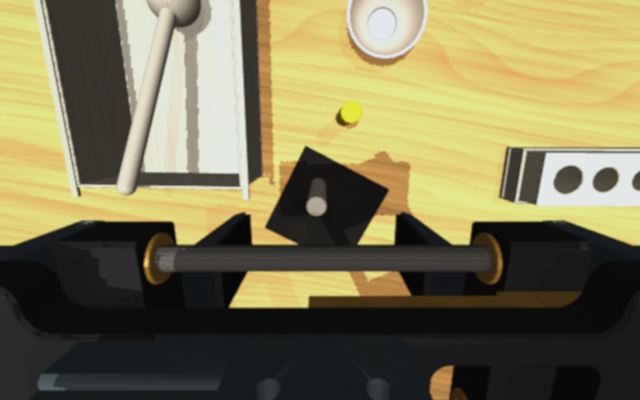

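The rod's top centre is at pixel (316,205) and its diameter measures 20 mm, so it belongs in hole_20. I'll check the steel box wall's clearance to the fingers.

```bash
python3 - <<'E'
from h import *
z=np.load("w2.npz"); D=z["D"]; X=cloud((z["K"],z["R"],z["t"]),D)
a=np.radians(9.5); r=X[...,:2]-[485.4,335.8]; tx=r@[np.cos(a),np.sin(a)]; ty=r@[-np.sin(a),np.cos(a)]
m=(np.abs(tx)<60)&(ty>30)&(ty<110)&(X[...,2]>20)&(D>0); m[212:]=0; m[:,:130]=0
print(m.sum(), X[m].max(0) if m.any() else 0, ty[m].min() if m.any() else 0, np.percentile(ty[m],[1,5,20]), np.percentile(X[m][:,2],[50,95]))
E
```

```text
1238 [532.90231937 446.76296241 104.31958693] 69.38225294487064 [69.72478419 70.23811603 73.38344756] [ 94.03724606 101.83798246]
```

>>> send_rows(
  targets=[
    [[0,0,0,-0.0205,0.027,0,-0.3],[0,0,0,0,0,0,-0.3],[0,0,0,0,0,-0.2,-0.3],[0,0,0,0,0,-0.2,-0.3],[0,0,0,0,0,-0.2,-0.3],[0,0,0,0,0,-0.115,-0.3],[0,0,0,0,0,0,-0.3],[0,0,0,0,0,0,-0.3]],
  ],
  grip_force=25,
)

```text
time_s: 5.45
ee_pos: [485.3, 337.3, 71.6]
ee_rot: [-180.0, -0.0, 9.6]
force: [-0.1, -1.1, 0.3]
gripper_width: 59.2
gripper_force: 0.0
```

>>> send_rows(
  targets=[
    [[0,0,0,0,-0.0075,0,0],[0,0,0,0,0,0,0.4],[0,0,0,0,0,0,0.7],[0,0,0,0,0,0,1],[0,0,0,0,0,0,1],[0,0,0,0,0,0,1],[0,0,0,0,0,0,1],[0,0,0,0,0,0,1],[0,0,0,0,0,0,1],[0,0,0,0,0,0,1]],
  ],
  grip_force=25,
)

```text
time_s: 6.45
ee_pos: [484.9, 336.0, 71.3]
ee_rot: [-180.0, -0.0, 9.6]
force: [-0.6, 0.5, 3.9]
gripper_width: 19.5
gripper_force: 25.0
```

>>> send_rows(
  targets=[
    [[0,0,0,0,0,0.1,1],[0,0,0,0,0,0.2,1],[0,0,0,0,-0.1,0.15,1],[0,0,0,0.04,-0.22,0.05,1],[0,0,0,0.05,-0.22,0,1],[0,0,0,0.05,-0.22,0,1],[0,0,0,0.05,-0.22,0,1],[0,0,0,0.05,-0.22,0,1],[0,0,0,0.05,-0.22,0,1],[0,0,0,0.05,-0.22,0,1],[0,0,0,0.05,-0.22,0,1]],
  ],
)

```text
time_s: 7.55
ee_pos: [562.4, -38.0, 170.2]
ee_rot: [-180.0, 0.1, 9.6]
force: [0.2, -0.2, -1.3]
gripper_width: 19.6
gripper_force: 25.0
```

>>> send_rows(
  targets=[
    [[0,0,0,0.04,-0.2,0,1],[0,0,0,0,-0.02,0,1],[0,0,0,0,0,0,1],[0,0,0,0,0,0,1]],
  ],
)

```text
time_s: 7.95
ee_pos: [570.2, -79.2, 170.4]
ee_rot: [-179.9, 0.1, 9.6]
force: [-0.2, 0.7, -1.4]
gripper_width: 19.5
gripper_force: 25.0
```

>>> send_rows(
  targets=[
    [[0,0,0,0.003,-0.005,-0.1,1],[0,0,0,0,0,-0.075,1],[0,0,0,0,0,0,1],[0,0,0,0,0,0,1]],
  ],
  grip_force=10,
)

```text
time_s: 8.35
ee_pos: [571.3, -79.9, 136.2]
ee_rot: [-180.0, 0.0, 9.7]
force: [0.3, -0.7, -0.4]
gripper_width: 19.8
gripper_force: 10.0
```

```bash
python3 - <<'E'
from h import *
s=env.state(); print(s["ee_pos"],s["force"],s["torque"]); P=pose("wrist",s);p,D=optics.grab_frame("wrist"); cv2.imwrite("pics/w3.png",cv2.resize(p[120:240,200:460,::-1],None,fx=3,fy=3)); X=cloud(P,D)
m=(np.hypot(X[...,0]-570.6,X[...,1]+80.4)<18)&(D>0)
for lo,hi in((66,85),(85,110),(110,135),(135,150),(170,188)):
    S=X[m&(X[...,2]>lo)&(X[...,2]<hi)]
    if len(S)<10: continue
    x=np.linalg.lstsq(np.c_[2*S[:,:2],np.ones(len(S))],(S[:,:2]**2).sum(1),rcond=None)[0]; print(lo,len(S),x[:2].round(1),S.mean(0).round(1),2*np.sqrt(x[2]+x[0]**2+x[1]**2).round(1))
E
```

```text
[571.29018977 -79.87358756 136.19466803] [ 0.30198741 -0.67116033 -0.43399078] [-0.01738914  0.01082368 -0.04437441]
66 77 [572.  -80.3] [579.7 -79.1  79.1] 19.4
85 198 [571.9 -80.3] [579.6 -79.2  98.2] 19.6
110 282 [571.9 -80.4] [579.6 -79.  123.1] 19.4
135 284 [574.  -80.1] [579.5 -79.2 143.1] 17.6
170 825 [569.2 -80.8] [569.1 -81.  186.1] 14.4
```

View pics/w3.png

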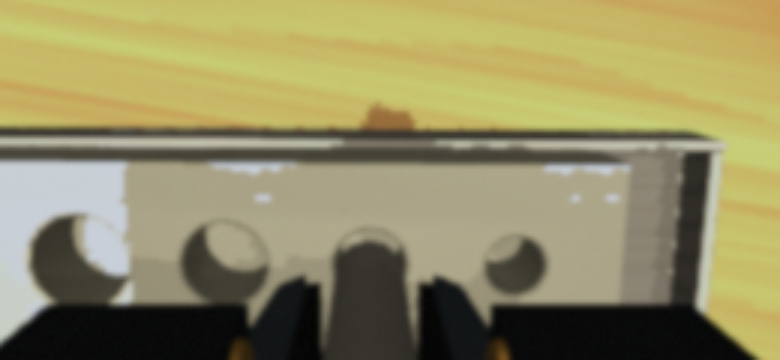

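The crop shows the rod over the 22 mm hole at (370,255), centred and upright. I'll descend gently.

>>> send_rows(
  targets=[
    [[0,0,0,-0.0035,0,-0.03,1],[0,0,0,0,0,-0.01,1],[0,0,0,0,0,-0.005,1],[0,0,0,0,0,-0.005,1],[0,0,0,0,0,0,1]],
  ],
)

```text
time_s: 8.9
ee_pos: [570.6, -81.2, 125.9]
ee_rot: [180.0, 0.0, 9.6]
force: [0.4, 0.5, -0.9]
gripper_width: 19.9
gripper_force: 10.0
```

>>> send_rows(
  targets=[
    [[0,0,0,0,0,-0.005,1],[0,0,0,0,0,-0.005,1],[0,0,0,0,0,0,1]],
  ],
)

```text
time_s: 9.2
ee_pos: [570.6, -81.1, 123.8]
ee_rot: [180.0, 0.0, 9.6]
force: [-1.0, -0.4, -0.8]
gripper_width: 19.7
gripper_force: 10.0
```

>>> send_rows(
  targets=[
    [[0,0,0,0,0.002,-0.005,1],[0,0,0,0,0,-0.005,1],[0,0,0,0,0,-0.005,1],[0,0,0,0,0,0,1]],
  ],
)

```text
time_s: 9.6
ee_pos: [570.5, -80.7, 120.8]
ee_rot: [-180.0, 0.0, 9.6]
force: [0.7, 0.3, -1.0]
gripper_width: 19.9
gripper_force: 10.0
```

>>> send_rows(
  targets=[
    [[0,0,0,0,0,-0.0075,1],[0,0,0,0,0,-0.0075,1],[0,0,0,0,0,-0.0075,1],[0,0,0,0,0,0,1]],
  ],
)

```text
time_s: 10.0
ee_pos: [570.4, -80.7, 116.2]
ee_rot: [-180.0, 0.0, 9.6]
force: [-0.2, 1.0, -1.3]
gripper_width: 19.4
gripper_force: 10.0
```

>>> send_rows(
  targets=[
    [[0,0,0,0,0,-0.015,1],[0,0,0,0,0,-0.015,1],[0,0,0,0,0,-0.015,1],[0,0,0,0,0,0,1]],
  ],
)

```text
time_s: 10.4
ee_pos: [570.2, -80.6, 106.8]
ee_rot: [-180.0, 0.1, 9.6]
force: [-0.4, 0.1, -0.8]
gripper_width: 19.6
gripper_force: 10.0
```

>>> send_rows(
  targets=[
    [[0,0,0,0,0,-0.015,1],[0,0,0,0,0,-0.015,1],[0,0,0,0,0,-0.015,1],[0,0,0,0,0,-0.015,1],[0,0,0,0,0,-0.01,1],[0,0,0,0,0,0,1]],
  ],
)

```text
time_s: 11.0
ee_pos: [570.4, -80.7, 93.1]
ee_rot: [-180.0, 0.0, 9.6]
force: [0.1, 0.2, -1.1]
gripper_width: 20.0
gripper_force: 10.0
```

Foot at about 28 mm; the floor is at 20 mm.

>>> send_rows(
  targets=[
    [[0,0,0,0,0,-0.01,1],[0,0,0,0,0,-0.01,1],[0,0,0,0,0,-0.005,1],[0,0,0,0,0,-0.005,1],[0,0,0,0,0,0,1]],
  ],
  grip_force=6,
)

```text
time_s: 11.5
ee_pos: [570.6, -80.7, 87.3]
ee_rot: [180.0, 0.0, 9.6]
force: [0.5, -0.0, -1.1]
gripper_width: 19.4
gripper_force: 6.0
```

>>> send_rows(
  targets=[
    [[0,0,0,0,0,-0.005,1],[0,0,0,0,0,-0.005,1],[0,0,0,0,0,0,1]],
  ],
)

```text
time_s: 11.8
ee_pos: [570.6, -80.7, 85.3]
ee_rot: [180.0, 0.0, 9.6]
force: [0.6, 0.5, -1.4]
gripper_width: 19.7
gripper_force: 6.0
```

>>> send_rows(
  targets=[
    [[0,0,0,0,0,0,0.5],[0,0,0,0,0,0,0],[0,0,0,0,0,0,-0.3],[0,0,0,0,0,0,-0.3],[0,0,0,0,0,0,-0.3],[0,0,0,0,0,0.1,-0.3],[0,0,0,0,0,0.2,-0.3],[0,0,0,0,0,0.2,-0.3],[0,0,0,0,0,0.1,-0.3],[0,0,0,0,0,0,-0.3]],
  ],
)

```text
time_s: 12.8
ee_pos: [572.6, -81.0, 209.1]
ee_rot: [179.9, -0.4, 9.6]
force: [0.8, 0.5, 0.2]
gripper_width: 59.3
gripper_force: 0.0
```

```bash
python3 - <<'E'
from h import *
s=env.state(); print(s["ee_pos"],s["force"],s["gripper_width"]); P=pose("wrist",s);p,D=optics.grab_frame("wrist"); cv2.imwrite("pics/w4.png",p[:,:,::-1]); X=cloud(P,D)
m=(np.hypot(X[...,0]-571,X[...,1]+80.4)<20)&(X[...,2]>110)&(X[...,2]<160); W=X[m]; print(len(W),np.median(W,0),cv2.minEnclosingCircle(W[:,:2].astype(np.float32)))
E
```

```text
[572.62245531 -81.04082507 209.11084182] [0.79084151 0.52565486 0.17594613] 59.33661170139941
471 [573.97212948 -80.89052249 135.82422554] ((571.2727661132812, -81.0020980834961), 10.07248592376709)
```

View pics/w4.png

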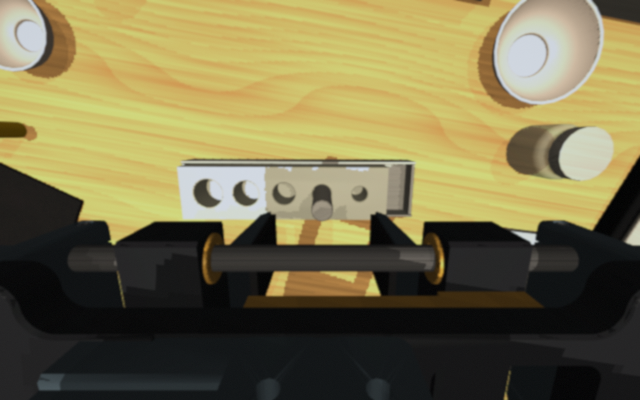

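The rod stands in the fourth hole from the left (322,205). Its top is at z≈136 mm, so it is fully home (20 + 116), and the gripper is clear.

```bash
python3 -c "
from workcell import env; print(env.job_done())"
```

```text
the job is handed in; nothing more can be done
None
```

The lone mandrel measured 20 mm; it now stands upright and fully home in the 20 mm rod hole (top at about 136 mm), released, with no contact force felt on the way in, and the job is handed in (no verdict was returned).

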